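# Assemble the class's LED lanterns in the jig

### The job

Assemble a lantern from every lantern base on the table: seat each base fully home in a pocket of the plywood jig, stand a frosted tube squarely over the boss on top of it, then lift a cap up and off its hook on the stand and seat it squarely in the top of the tube. Leave the finished lanterns upright in the jig, leave any spare caps hanging on their hooks, and do not knock the other things on the table about.

Things in the scene. Friction and masses are not known exactly. Their poses are not given: they have to be found in the camera images.
- base0: lantern base (there may be two or three; the three are alike): blue upright cylinder 58 mm across and 40 mm tall, its foot tapering over the lowest 8 mm to 53 mm, on its top a tapered boss 10 mm tall, 41 mm across at its root and 37 mm on top, with the LED board. 130 g nominal. Origin: centre of its underside; z up along its axis. Starts upright on the table.
- base1: lantern base (there may be two or three; the three are alike): blue upright cylinder 58 mm across and 40 mm tall, its foot tapering over the lowest 8 mm to 53 mm, on its top a tapered boss 10 mm tall, 41 mm across at its root and 37 mm on top, with the LED board. 130 g nominal. Origin: centre of its underside; z up along its axis. Starts upright on the table.
- base2: lantern base (there may be two or three; the three are alike): blue upright cylinder 58 mm across and 40 mm tall, its foot tapering over the lowest 8 mm to 53 mm, on its top a tapered boss 10 mm tall, 41 mm across at its root and 37 mm on top, with the LED board. 130 g nominal. Origin: centre of its underside; z up along its axis. Starts upright on the table.
- tube0: lantern tube (three alike): frosted plastic tube open at both ends, 54 mm outside, 46 mm inside, 44 mm tall, 50 g. It drops over the boss of a base and then stands on the base's top face, 40 mm above the base's origin. Origin: centre of its lower end; z along its axis. Starts upright on the table.
- tube1: lantern tube (three alike): frosted plastic tube open at both ends, 54 mm outside, 46 mm inside, 44 mm tall, 50 g. It drops over the boss of a base and then stands on the base's top face, 40 mm above the base's origin. Origin: centre of its lower end; z along its axis. Starts upright on the table.
- tube2: lantern tube (three alike): frosted plastic tube open at both ends, 54 mm outside, 46 mm inside, 44 mm tall, 50 g. It drops over the boss of a base and then stands on the base's top face, 40 mm above the base's origin. Origin: centre of its lower end; z along its axis. Starts upright on the table.
- cap0: lantern cap, 60 g: tapered boss, z 0 to 6 mm, 34 to 41 mm across, that drops into a tube; blue disc 58 mm across, z 6 to 18; on top a rigid black loop of 7 mm rod, an arch in the cap's y-z plane, 35 mm wide over its straight sides (z 18 to 42), inner top z 52.5, top z 59.5. Origin: centre of the underside of the boss; z up. Starts hanging on a hook
- cap1: Origin: centre of the underside of its boss; z up. Starts hanging upright on a hook, free to swing, its origin 49.5 mm below the hook point; the hook rod runs through the loop along the cap's x. Seated, its disc rests on the tube's end and its origin is 78 mm above that of the base. A cap just like cap0
- cap2: Origin: centre of the underside of its boss; z up. Starts hanging upright on a hook, free to swing, its origin 49.5 mm below the hook point; the hook rod runs through the loop along the cap's x. Seated, its disc rests on the tube's end and its origin is 78 mm above that of the base. A cap just like cap0
- hook0 (a point): a hook of the stand: where a loop hangs, on the axis of the 6 mm hook rod, 220 mm above the table. From here the rod runs 100 mm to +x of this frame to the cross bar, rising 6 mm; to -x its tip curls up, 18 mm out, its top 17 mm higher. So raise a cap by 15 to 29 mm (then its disc meets the rod), bring it out to -x by 40 mm or more. Hooks are 110 mm apart in y
- hook1 (a point): a hook of the stand: where a loop hangs, on the axis of the 6 mm hook rod, 220 mm above the table. From here the rod runs 100 mm to +x of this frame to the cross bar, rising 6 mm; to -x its tip curls up, 18 mm out, its top 17 mm higher. So raise a cap by 15 to 29 mm (then its disc meets the rod), bring it out to -x by 40 mm or more. Hooks are 110 mm apart in y
- hook2 (a point): a hook of the stand: where a loop hangs, on the axis of the 6 mm hook rod, 220 mm above the table. From here the rod runs 100 mm to +x of this frame to the cross bar, rising 6 mm; to -x its tip curls up, 18 mm out, its top 17 mm higher. So raise a cap by 15 to 29 mm (then its disc meets the rod), bring it out to -x by 40 mm or more. Hooks are 110 mm apart in y
- stand: the fixed steel stand with the three hooks, pointing to its -x: two posts at y = +-190 mm and a 12 mm cross bar between them, 232 mm tall. Origin: on the table, midway between the posts; hooks at x = -100, y = -110, 0, 110 mm
- pocket0 (a point): centre of the floor of a round pocket of the jig, where a base's origin comes when fully home: 63 mm across, 12 mm deep, its floor 8 mm above the table, the rim chamfered by 2 mm
- pocket1 (a point): centre of the floor of a round pocket of the jig, where a base's origin comes when fully home: 63 mm across, 12 mm deep, its floor 8 mm above the table, the rim chamfered by 2 mm
- pocket2 (a point): centre of the floor of a round pocket of the jig, where a base's origin comes when fully home: 63 mm across, 12 mm deep, its floor 8 mm above the table, the rim chamfered by 2 mm
- jig: the fixed plywood assembly jig, 100 x 320 x 20 mm with three pockets in a row along its y, 105 mm apart. Origin: centre of its underside
- bar_long: bystander: a flat blue three-stud link bar, 71 x 17 x 10 (mm). Origin: centre of its underside
- bar_short: bystander: a flat blue two-stud link bar, 44 x 17 x 10 (mm). Origin: centre of its underside
- snap_stack: bystander: a small blue cylinder, 18 across and 22 tall (mm). Origin: centre of its underside
- motor: bystander: a 26 mm steel motor can standing on a clear strip 82 x 30, 38 tall in all (mm). Origin: centre of its underside
- speaker: bystander: a red perforated speaker disc 54 across on a clear strip 82 x 40, 22 tall in all (mm). Origin: centre of its underside
- screwdriver: bystander: a black screwdriver 170 long, lying (mm). Origin: near its middle, on the table
- tape: bystander: an empty clear tape ring 90 across and 18 tall, lying flat (mm). Origin: centre of its underside
Things that resemble listed ones, but are neither listed nor needed, are in the scene too. Leave any orange or yellow look-alike of the cap1 alone.

How it is judged (in metres and radians):
On the way, in this order (a step that is already met when the one before it is completed fails the run):
1. every base is fully home in a pocket of the jig (((z of base0 in the frame of pocket0 between -0.003 and 0.003 m and horizontal distance between base0 and pocket0 below 0.005 m and angle between base0's own z axis and vertical below 0.05 rad) or (z of base0 in the frame of pocket1 between -0.003 and 0.003 m and horizontal distance between base0 and pocket1 below 0.005 m and angle between base0's own z axis and vertical below 0.05 rad) or (z of base0 in the frame of pocket2 between -0.003 and 0.003 m and horizontal distance between base0 and pocket2 below 0.005 m and angle between base0's own z axis and vertical below 0.05 rad)) and ((z of base1 in the frame of pocket0 between -0.003 and 0.003 m and horizontal distance between base1 and pocket0 below 0.005 m and angle between base1's own z axis and vertical below 0.05 rad) or (z of base1 in the frame of pocket1 between -0.003 and 0.003 m and horizontal distance between base1 and pocket1 below 0.005 m and angle between base1's own z axis and vertical below 0.05 rad) or (z of base1 in the frame of pocket2 between -0.003 and 0.003 m and horizontal distance between base1 and pocket2 below 0.005 m and angle between base1's own z axis and vertical below 0.05 rad)) and ((z of base2 in the frame of pocket0 between -0.003 and 0.003 m and horizontal distance between base2 and pocket0 below 0.005 m and angle between base2's own z axis and vertical below 0.05 rad) or (z of base2 in the frame of pocket1 between -0.003 and 0.003 m and horizontal distance between base2 and pocket1 below 0.005 m and angle between base2's own z axis and vertical below 0.05 rad) or (z of base2 in the frame of pocket2 between -0.003 and 0.003 m and horizontal distance between base2 and pocket2 below 0.005 m and angle between base2's own z axis and vertical below 0.05 rad))), for 0.2 s.
2. every base in the jig has a tube seated squarely on it (all of step 1 and ((z of tube0 in the frame of base0 between 0.037 and 0.043 m and horizontal distance between tube0 and base0 below 0.005 m and angle between tube0's own z axis and vertical below 0.06 rad) or (z of tube1 in the frame of base0 between 0.037 and 0.043 m and horizontal distance between tube1 and base0 below 0.005 m and angle between tube1's own z axis and vertical below 0.06 rad) or (z of tube2 in the frame of base0 between 0.037 and 0.043 m and horizontal distance between tube2 and base0 below 0.005 m and angle between tube2's own z axis and vertical below 0.06 rad)) and ((z of tube0 in the frame of base1 between 0.037 and 0.043 m and horizontal distance between tube0 and base1 below 0.005 m and angle between tube0's own z axis and vertical below 0.06 rad) or (z of tube1 in the frame of base1 between 0.037 and 0.043 m and horizontal distance between tube1 and base1 below 0.005 m and angle between tube1's own z axis and vertical below 0.06 rad) or (z of tube2 in the frame of base1 between 0.037 and 0.043 m and horizontal distance between tube2 and base1 below 0.005 m and angle between tube2's own z axis and vertical below 0.06 rad)) and ((z of tube0 in the frame of base2 between 0.037 and 0.043 m and horizontal distance between tube0 and base2 below 0.005 m and angle between tube0's own z axis and vertical below 0.06 rad) or (z of tube1 in the frame of base2 between 0.037 and 0.043 m and horizontal distance between tube1 and base2 below 0.005 m and angle between tube1's own z axis and vertical below 0.06 rad) or (z of tube2 in the frame of base2 between 0.037 and 0.043 m and horizontal distance between tube2 and base2 below 0.005 m and angle between tube2's own z axis and vertical below 0.06 rad))), for 0.2 s.
3. every tube on a base has a cap from the hooks seated squarely in it (all of step 2 and ((z of cap0 in the frame of base0 between 0.075 and 0.081 m and horizontal distance between cap0 and base0 below 0.006 m and angle between cap0's own z axis and vertical below 0.06 rad) or (z of cap1 in the frame of base0 between 0.075 and 0.081 m and horizontal distance between cap1 and base0 below 0.006 m and angle between cap1's own z axis and vertical below 0.06 rad) or (z of cap2 in the frame of base0 between 0.075 and 0.081 m and horizontal distance between cap2 and base0 below 0.006 m and angle between cap2's own z axis and vertical below 0.06 rad)) and ((z of cap0 in the frame of base1 between 0.075 and 0.081 m and horizontal distance between cap0 and base1 below 0.006 m and angle between cap0's own z axis and vertical below 0.06 rad) or (z of cap1 in the frame of base1 between 0.075 and 0.081 m and horizontal distance between cap1 and base1 below 0.006 m and angle between cap1's own z axis and vertical below 0.06 rad) or (z of cap2 in the frame of base1 between 0.075 and 0.081 m and horizontal distance between cap2 and base1 below 0.006 m and angle between cap2's own z axis and vertical below 0.06 rad)) and ((z of cap0 in the frame of base2 between 0.075 and 0.081 m and horizontal distance between cap0 and base2 below 0.006 m and angle between cap0's own z axis and vertical below 0.06 rad) or (z of cap1 in the frame of base2 between 0.075 and 0.081 m and horizontal distance between cap1 and base2 below 0.006 m and angle between cap1's own z axis and vertical below 0.06 rad) or (z of cap2 in the frame of base2 between 0.075 and 0.081 m and horizontal distance between cap2 and base2 below 0.006 m and angle between cap2's own z axis and vertical below 0.06 rad))), for 0.2 s.
At the end, for the whole second after the job is handed in: Each base: in a pocket, 5 mm off-centre and 3 mm high at most, tilt under 0.05 rad. On it a tube (5 mm off-axis) and a cap (6 mm off-axis), heights within 3 mm, tilt under 0.06 rad. Each unused cap hangs on a hook (origin within 60 mm of a hook point). All at rest (all of step 3 and ((z of cap0 in the frame of base0 between 0.075 and 0.081 m and horizontal distance between cap0 and base0 below 0.006 m) or (z of cap0 in the frame of base1 between 0.075 and 0.081 m and horizontal distance between cap0 and base1 below 0.006 m) or (z of cap0 in the frame of base2 between 0.075 and 0.081 m and horizontal distance between cap0 and base2 below 0.006 m) or distance between cap0 and hook0 below 0.06 m or distance between cap0 and hook1 below 0.06 m or distance between cap0 and hook2 below 0.06 m) and ((z of cap1 in the frame of base0 between 0.075 and 0.081 m and horizontal distance between cap1 and base0 below 0.006 m) or (z of cap1 in the frame of base1 between 0.075 and 0.081 m and horizontal distance between cap1 and base1 below 0.006 m) or (z of cap1 in the frame of base2 between 0.075 and 0.081 m and horizontal distance between cap1 and base2 below 0.006 m) or distance between cap1 and hook0 below 0.06 m or distance between cap1 and hook1 below 0.06 m or distance between cap1 and hook2 below 0.06 m) and ((z of cap2 in the frame of base0 between 0.075 and 0.081 m and horizontal distance between cap2 and base0 below 0.006 m) or (z of cap2 in the frame of base1 between 0.075 and 0.081 m and horizontal distance between cap2 and base1 below 0.006 m) or (z of cap2 in the frame of base2 between 0.075 and 0.081 m and horizontal distance between cap2 and base2 below 0.006 m) or distance between cap2 and hook0 below 0.06 m or distance between cap2 and hook1 below 0.06 m or distance between cap2 and hook2 below 0.06 m) and linear speed of each of base0, base1, base2, tube0, tube1, tube2, cap0, cap1, cap2 below 0.02 m/s); the robot touches nothing.
It fails at once if a bystander is knocked more than 6 cm from where it stood (distance of any of bar_long, bar_short, snap_stack, motor, speaker, screwdriver, tape from where it was at the start of the episode above 0.06 m).
Of base0, base1, base2 only 2 to 3 are there at a start; the rules pass over those that are not, and their reading is None.
At some moment in a run one of base0, base1, base2, tube0, tube1, tube2 may be knocked a few centimetres aside while the robot is not near it.
It also fails if it takes over 210 s, if anything falls off the work surface, if the arm or the gripper's body presses on something with over 40 N, if the wrist force passes 120 N, or if a joint passes its speed limit or range.

### The arm

A 6-joint arm with a two-finger parallel gripper is mounted at the origin on the work surface. World frame = base frame: x ahead of the robot, y to its left, z up, the work surface at z = 0. Lengths are in mm, angles in rad, forces in N, time in s.
With the tool pointing down it reaches from about 350 to 775 mm from the base axis. Payload 7.3 kg.
Tool frame: the origin (TCP) lies midway between the tips of the shut fingers; the grasp point (between the pads) lies 19 mm behind it; z points along the fingers, y is the line along which they close (so a half turn about z gives the same grasp; the last joint's range is limited). The gripper opens to 92 mm and grips with 3 to 60 N. Pads are 19 mm wide; open, the fingers measure 130 mm over their backs; the gripper's body (75 mm by 190 mm) begins 47 mm behind the grasp point.
Start: joints at [-1.371, 0.342, 1.524, -0, 1.275, -0.146], TCP at [177.971, -493.934, 226.741] pointing down, gripper open.
Joint ranges: [-2.53, 2.53], [-0.77, 2.02], [0.04, 2.7], [-1, 4.14], [0.28, 2.66], [-3.11, 3.11]. Speed limits (rad/s): [2.57, 2.57, 3.14, 3.14, 3.14, 3.14].

### API

Orientations are given as [roll, pitch, yaw] about the fixed x, y, z axes, in that order (R = Rz(yaw) Ry(pitch) Rx(roll)).
In Python, from plant import * gives the robot as it stands.
- The arm moves only by the tool step_arm, never from a script. Its argument "deltas" is one flat list of numbers, 5 for each row, row after row: the shift along the world's x, y, z in mm, then the turn about the world's z in degrees, then the finger opening in mm, from 0 to 91.8. In form: [tx, ty, tz, turn, gripper, tx, ty, tz, turn, gripper, ...]. A call has exactly 10 rows; each row shifts and turns the commanded pose from where the row before left it; what a row does not reach is not made up. A row lasts 1/8 s, in which the tool goes at most 62.5 mm and 10.7 degrees, less where a joint would pass 70% of its speed; a pose out of reach is approached as far as the arm can. A call is refused whole if a number of a shift passes 62.5 or a number of a turn 10.7, either way. A call with a gripper value outside its range is refused whole. The fingers move at their own pace and stop on an object; the grip force is fixed at half the most. Time passes only in rows, so rows that do not move let the fingers close, or fill a call up. It gives the time, the measured TCP pose, the force, the opening and the grip force at its end, in the units of the state.
- get_obs(): the state, without advancing time (a new reading comes with each control period).
- capture(name): name is "scene" or "top"; returns the picture (400x640x3 uint8, red, green, blue); there is no depth.
- camera_params(name): a dict with "mtx" (3x3 intrinsics, pixels), "k1" (the pictures are not rectified: a ray, as slopes to the right and down, at radius r is drawn at 1 + k1 r^2 times it, then the intrinsics apply), "rvec" (rotation vector, rad) and "tvec" (3), from world to camera coordinates, as OpenCV has them. Camera axes: x right, y down, z forward; pixel columns grow to the right and rows downward; lengths in mm; the calibration is good to about 2 mm. A picture is of the moment at which its call begins. camera_params takes no time and is no camera call.
- close_job(): hands the job in; it is judged then, once.
The state is a dict: "time": time; "joint_positions": joint angles; "dq": joint speeds; "tau": joint torques, N m; "tool_pos": TCP position; "tcp_rot": TCP orientation; "contact_force": force on the tool from outside, world axes, zero at the start; "moment": the same for the moment, N m; "grip_width": finger opening in mm; "finger_force": force on a finger pad.
Only numpy, scipy, OpenCV 4.12 (cv2) and the standard library are available. Lean on these libraries where they do the work, as an engineer would, in place of code of your own. Each camera call takes 0.05 s, during which the arm holds its last target. There are 200 camera calls.

## Working session

There is one attempt and no reset: what is moved stays moved. The work goes in short steps, Python scripts to look and compute and a tool call to move; the robot and the scene stay as the last step left them, time stands still between calls to the robot, and variables do not carry over. Pictures are saved under pics/ and viewed, at most 17 in all, crops included, and the job is handed in when it is done.

Besides the shell and the picture viewer there is one more tool, called after "Emit:" as a command line: name --argument value ..., lists and objects as JSON in quotes. step_arm: Moves the arm, as the interface text tells. Its arguments: {"type":"object","properties":{"deltas":{"type":"array","items":{"type":"number"}}},"required":["deltas"]}

```bash
mkdir -p pics; ls; cat > h.py <<'E'
from plant import *
import numpy as np, cv2
def cam(n):
    p=camera_params(n); R=cv2.Rodrigues(np.array(p["rvec"],float))[0]; return np.array(p["mtx"],float),float(p["k1"]),R,np.array(p["tvec"],float).ravel()
def ray(n,u,v):
    K,k1,R,t=cam(n); d=cv2.undistortPoints(np.array([[[u,v]]],float),K,np.array([k1,0,0,0.]))[0,0]
    return -R.T@t, R.T@np.array([d[0],d[1],1])
def onz(n,u,v,z):
    c,d=ray(n,u,v); return c+d*(z-c[2])/d[2]
def proj(n,P):
    K,k1,R,t=cam(n); return cv2.projectPoints(np.array(P,float).reshape(-1,1,3),cv2.Rodrigues(R)[0],t,K,np.array([k1,0,0,0.]))[0][:,0]
def tri(obs):
    A=np.zeros((3,3));b=np.zeros(3)
    for n,u,v in obs:
        c,d=ray(n,u,v);d/=np.linalg.norm(d);M=np.eye(3)-np.outer(d,d);A+=M;b+=M@c
    return np.linalg.solve(A,b)
def save(n,f):
    im=capture(n);cv2.imwrite("pics/"+f,cv2.cvtColor(im,cv2.COLOR_RGB2BGR));return im
E
python3 - <<'E'
from h import *
for n in("scene","top"):
    save(n,n+"0.png");K,k,R,t=cam(n);print(n,K[0,0],K[0,2],K[1,2],k,-R.T@t,R[2])
o=get_obs();print(o)
E
```

```text
pics
scene 463.8886584436714 323.1675406443505 208.97415470315724 -0.007077904552598632 [1310.22474236   65.53983257 1251.22236766] [-0.55558226 -0.09436301 -0.82608957]
top 466.37418772532436 314.5329073514374 203.7449810117477 -0.09877170224486839 [ 262.23201779  -47.49054102 1845.30361158] [ 0.18560026 -0.00369514 -0.98261838]
{'time': 0.1, 'joint_positions': array([-1.37102393e+00,  3.42589676e-01,  1.52489754e+00, -2.62013157e-05,
        1.27538343e+00, -1.45987255e-01]), 'dq': array([ 0.00013568, -0.00197137, -0.00362734,  0.00210327, -0.00074793,
       -0.00144681]), 'tau': array([ 1.71360960e-03, -4.32003808e+01, -2.44692975e+01,  7.20016309e-02,
        5.25605085e-02, -3.66943323e-05]), 'tool_pos': array([ 177.87829764, -493.57738981,  226.15570664]), 'tcp_rot': array([-3.14032461e+00, -1.61118269e-04,  3.45767193e-01]), 'contact_force': array([-0.85737655,  0.91739914,  0.20631282]), 'moment': array([0.0334128 , 0.02717013, 0.01763377]), 'finger_force': 0.0, 'grip_width': 91.72613630840671}
```

View pics/scene0.png

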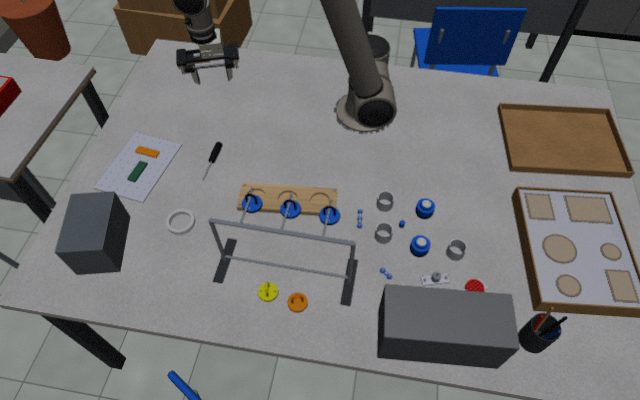

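View pics/top0.png

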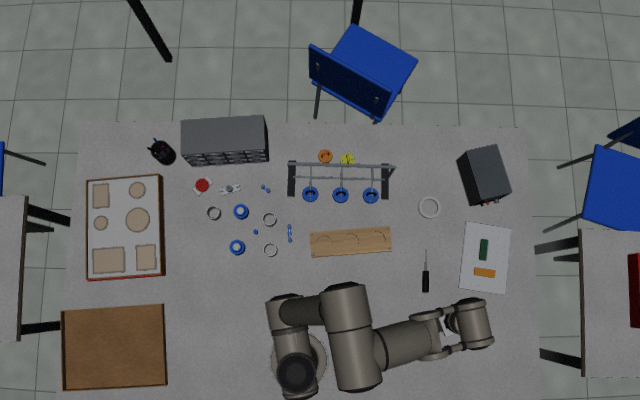

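```bash
python3 - <<'E'
import cv2
a=cv2.imread("pics/scene0.png")[170:320,200:500]; b=cv2.imread("pics/top0.png")[145:275,190:420]
cv2.imwrite("pics/s0c.png",cv2.resize(a,None,fx=2.6,fy=2.6,interpolation=cv2.INTER_CUBIC))
cv2.imwrite("pics/t0c.png",cv2.resize(b,None,fx=3.4,fy=3.4,interpolation=cv2.INTER_CUBIC))
E
```

```text
(no output)
```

View pics/s0c.png

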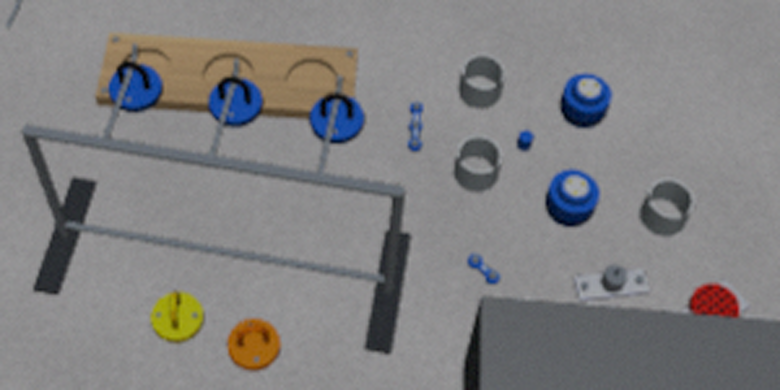

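View pics/t0c.png

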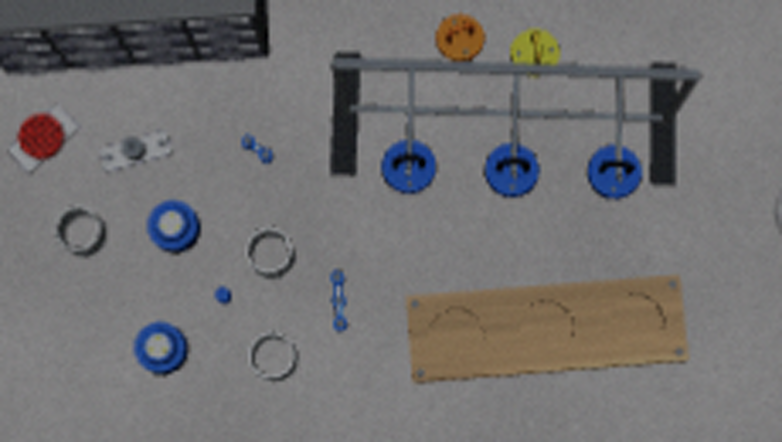

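```bash
cat >> h.py <<'E'
def blue(im):
    h=cv2.cvtColor(im,cv2.COLOR_RGB2HSV);return cv2.inRange(h,(100,110,40),(130,255,255))
def wood(im):
    h=cv2.cvtColor(im,cv2.COLOR_RGB2HSV);return cv2.inRange(h,(8,60,60),(28,255,255))
def grey(im):
    g=cv2.cvtColor(im,cv2.COLOR_RGB2GRAY);b=cv2.medianBlur(g,51);return (cv2.absdiff(g,b)>14).astype(np.uint8)*255
def blobs(m,box,amin=30,close=0):
    x0,y0,x1,y1=box;q=np.zeros_like(m);q[y0:y1,x0:x1]=m[y0:y1,x0:x1]
    if close:q=cv2.morphologyEx(q,cv2.MORPH_CLOSE,cv2.getStructuringElement(2,(close,close)))
    out=[]
    for c in cv2.findContours(q,0,1)[0]:
        c=cv2.convexHull(c);a=cv2.contourArea(c)
        if a<amin:continue
        M=cv2.moments(c);out.append((M["m10"]/M["m00"],M["m01"]/M["m00"],a,cv2.boundingRect(c)))
    return out
def pairs(B,T,z,tol=20):
    """match blobs of scene & top views by ray closeness near height z"""
    r=[]
    for b in T:
        p=onz("top",*b[:2],z)
        for s in B:
            if np.linalg.norm(onz("scene",*s[:2],z)-p)<tol*1.6:
                X=tri([("scene",s[0],s[1]),("top",b[0],b[1])]);r.append((X.round(1),[round(v,1) for v in s[:3]],[round(v,1) for v in b[:3]],np.abs(proj("top",X)[0]-b[:2]).max().round(2)))
    return r
E
python3 - <<'E'
from h import *
S=cv2.cvtColor(cv2.imread("pics/scene0.png"),4);T=cv2.cvtColor(cv2.imread("pics/top0.png"),4)
bs=blobs(blue(S),(200,170,450,290));bt=blobs(blue(T),(190,150,420,275))
for z in(25,182):
    print(z);[print(*p) for p in pairs(bs,bt,z)]
gs=blobs(grey(S),(355,170,480,270),60,5);gt=blobs(grey(T),(195,195,285,265),60,5)
print("grey");[print(*p) for p in pairs(gs,gt,22)]
print(gs,gt)
w=wood(T)
w[:200]=0;w[275:]=0;w[:,:280]=0;w[:,410:]=0
r=cv2.minAreaRect(cv2.findContours(w,0,1)[0][0] if 0 else max(cv2.findContours(w,0,1)[0],key=cv2.contourArea))
c=[onz("top",u,v,20) for u,v in cv2.boxPoints(r)];print(np.round(c,1),np.mean(c,0))
E
```

```text
25
[429.1 245.7  30.4] [424.8, 207.8, 267.5] [236.9, 246.9, 163.5] 0.11
[571.5 237.1  31.4] [419.6, 245.5, 310.0] [240.5, 210.9, 158.5] 0.24
[669.1 144.7   7.2] [385.3, 273.1, 48.5] [265.3, 188.5, 30.0] 0.11
182
[544.6 217.5 189.6] [424.8, 207.8, 267.5] [240.5, 210.9, 158.5] 1.2
[ 612.5 -266.7  189.9] [243.9, 202.8, 31.0] [370.4, 195.2, 176.0] 2.85
[ 609.9 -253.3  185.3] [254.1, 204.0, 179.0] [370.4, 195.2, 176.0] 0.96
[ 612.9 -156.3  187. ] [282.9, 209.1, 46.5] [340.2, 194.5, 178.0] 2.69
[ 610.3 -141.7  186.3] [293.6, 209.5, 158.5] [340.2, 194.5, 178.0] 1.34
[612.8 -30.6 185.6] [333.1, 216.1, 141.0] [309.8, 193.5, 179.5] 1.47
[613.4 -44.1 190.6] [323.3, 214.3, 86.0] [309.8, 193.5, 179.5] 2.26
grey
[421.6 116.6  23.7] [384.6, 201.5, 275.0] [270.1, 249.5, 154.0] 0.02
[428.4 245.6  25.8] [424.6, 208.4, 340.0] [237.1, 247.2, 201.0] 0.07
[542.5 123.9  23. ] [383.1, 233.4, 296.5] [269.2, 218.9, 165.0] 0.05
[562.8 346.4  20.8] [455.6, 250.1, 320.5] [213.6, 213.1, 159.0] 0.04
[570.2 237.   26.4] [419.4, 245.9, 373.5] [240.7, 211.4, 188.0] 0.17
[(455.63598543941754, 250.08580343213728, 320.5, (445, 240, 21, 21)), (419.4234716644355, 245.90093708165998, 373.5, (409, 235, 22, 23)), (383.14783586284426, 233.35413153456997, 296.5, (374, 223, 19, 22)), (359.2733333333333, 218.72666666666663, 100.0, (356, 209, 7, 20)), (424.6220588235294, 208.4, 340.0, (415, 198, 21, 22)), (384.63454545454545, 201.4660606060606, 275.0, (376, 191, 18, 21))] [(270.0833333333333, 249.51839826839824, 154.0, (263, 242, 15, 16)), (237.14013266998342, 247.16832504145935, 201.0, (229, 239, 17, 17)), (269.17777777777775, 218.94949494949495, 165.0, (262, 211, 15, 17)), (213.646750524109, 213.08909853249475, 159.0, (206, 206, 16, 15)), (240.70744680851064, 211.4432624113475, 188.0, (233, 204, 16, 16))]
[[ 494.2  -34.2   20. ]
 [ 524.7 -353.3   20. ]
 [ 424.2 -360.1   20. ]
 [ 394.6  -43.8   20. ]] [ 459.40098632 -197.86577097   20.        ]
```

Emit:
step_arm --deltas '[32,39,0,-3,91.8,32,39,0,-3,91.8,32,39,0,-3,91.8,33,39,0,-3,91.8,33,38,0,-2.3,91.8,10,48,0,0,91.8,10,48,0,0,91.8,10,48,0,0,91.8,10,48,0,0,91.8,10,48,0,0,91.8]'

```text
time: 1.35
tool_pos: [389.9, -58.3, 226.6]
tcp_rot: [3.142, 0.0, 0.096]
contact_force: [-0.1, 0.5, 0.5]
grip_width: 92.0
finger_force: 0.0
```

```bash
python3 - <<'E'
from h import *
S=cv2.cvtColor(cv2.imread("pics/scene0.png"),4)
w=wood(S);w[:170]=0;w[230:]=0;w[:,:230]=0;w[:,345:]=0
c=max(cv2.findContours(w,0,1)[0],key=cv2.contourArea);h=cv2.convexHull(c)
print(cv2.approxPolyDP(h,4,True)[:,0])
cen=np.array([459.4,-197.9,20]);a=np.radians(5.4);ux=np.array([np.cos(a),np.sin(a),0]);uy=np.array([-np.sin(a),np.cos(a),0])
print(proj("scene",[cen+i*50*ux+j*160*uy for i in(-1,1) for j in(-1,1)]).round(1))
print("hooks caps", [proj("scene",[p]).round(1) for p in ((611,-37,185),(611,-147,185),(611,-257,185))])
for k in(-1,0,1):print((cen+105*k*uy).round(1))
E
```

```text
[[237 208]
 [242 183]
 [336 189]
 [335 206]
 [318 214]]
[[241.5 182.9]
 [337.1 188.8]
 [236.  207.5]
 [335.3 213.8]]
hooks caps [array([[329. , 215.2]]), array([[289.9, 209.6]]), array([[251.5, 204.1]])]
[ 469.3 -302.4   20. ]
[ 459.4 -197.9   20. ]
[449.5 -93.4  20. ]
```

Emit:
step_arm --deltas '[6.5,50.6,-15,0,91.8,6.5,50.6,-15,0,91.8,6.5,50.6,-15,0,91.8,6.4,50.7,-15,0,91.8,6.4,50.7,-15,0,91.8,6.4,50.7,-15,0,91.8,0,0,-40,0,91.8,0,0,-35,0,91.8,0,0,-25,0,91.8,0,0,-19.5,0,91.8]'

```text
time: 2.6
tool_pos: [428.0, 243.8, 15.8]
tcp_rot: [3.141, 0.002, 0.096]
contact_force: [0.4, 0.2, 0.4]
grip_width: 91.7
finger_force: 0.0
```

Emit:
step_arm --deltas '[0,0,0,0,50,0,0,0,0,50,0,0,0,0,50,0,0,0,0,50,0,0,0,0,50,0,0,0,0,50,0,0,10,0,50,0,0,20,0,50,0,0,25,0,50,0,0,30,0,50]'

```text
time: 3.85
tool_pos: [428.1, 243.6, 103.0]
tcp_rot: [3.141, 0.002, 0.096]
contact_force: [0.1, -0.5, -0.7]
grip_width: 57.2
finger_force: 30.0
```

Emit:
step_arm --deltas '[3,-48.1,0,0,50,3,-48.1,0,0,50,3,-48.1,0,0,50,3,-48.1,0,0,50,3,-48.2,0,0,50,3,-48.2,0,0,50,3,-48.2,0,0,50,0,0,-25,0,50,0,0,-25,0,50,0,0,-11,0,50]'

```text
time: 5.1
tool_pos: [448.8, -92.9, 40.4]
tcp_rot: [-3.141, 0.002, 0.096]
contact_force: [0.0, -0.5, -1.2]
grip_width: 57.3
finger_force: 30.0
```

```bash
python3 - <<'E'
from h import *
print({k:np.round(v,3) for k,v in get_obs().items() if k in("tool_pos","contact_force")})
S=save("scene","s1.png");T=save("top","t1.png")
a=cv2.resize(cv2.cvtColor(S,4)[160:240,220:360],None,fx=5,fy=5,interpolation=2);b=cv2.resize(cv2.cvtColor(T,4)[200:280,270:410],None,fx=5,fy=5,interpolation=2)
cv2.imwrite("pics/c1.png",cv2.resize(np.vstack([a,b]),(525,600)))
E
```

```text
{'tool_pos': array([448.804, -92.946,  40.417]), 'contact_force': array([ 0.024, -0.512, -1.174])}
```

View pics/c1.png

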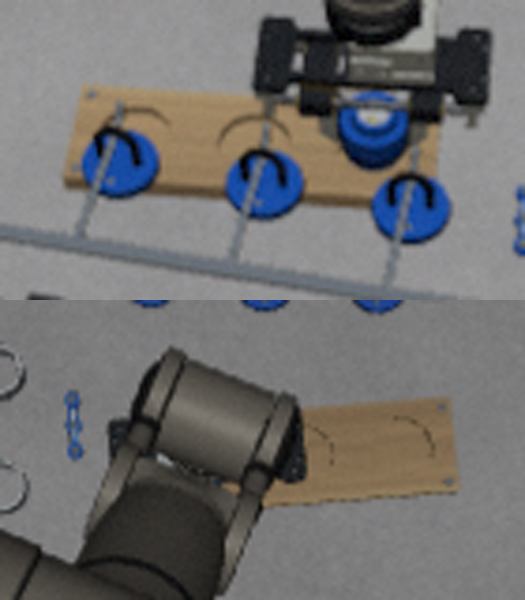

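Emit:
step_arm --deltas '[0,0,-5,0,50,0,0,-5,0,50,0,0,-4,0,50,0,0,-2,0,50,0,0,0,0,50,0,0,0,0,50,0,0,0,0,50,0,0,0,0,50,0,0,0,0,50,0,0,0,0,50]'

```text
time: 6.45
tool_pos: [449.6, -93.0, 26.0]
tcp_rot: [3.141, -0.0, 0.096]
contact_force: [-3.0, 0.9, 8.2]
grip_width: 57.5
finger_force: 30.0
```

Emit:
step_arm --deltas '[-1,0,0,0,50,0,0,-1,0,50,0,0,0,0,50,0,0,0,0,70,0,0,0,0,70,0,0,0,0,70,0,0,0,0,70,0,0,20,0,80,0,0,40,0,91.8,0,0,40,0,91.8]'

```text
time: 7.7
tool_pos: [448.4, -92.9, 125.1]
tcp_rot: [-3.141, 0.001, 0.096]
contact_force: [1.1, -0.1, -0.5]
grip_width: 90.5
finger_force: 0.0
```

```bash
python3 - <<'E'
from h import *
print(np.round(get_obs()["tool_pos"],1))
S=save("scene","s2.png");T=save("top","t2.png")
bs=blobs(blue(S),(300,165,460,270),30);print([np.round(b[:3],1) for b in bs])
bt=blobs(blue(T),(190,165,420,275),30);print([np.round(b[:3],1) for b in bt])
print(proj("scene",[(449.5,-93.4,33)]),proj("scene",[(449.5,-93.4,36)]))
[print(*p) for p in pairs(bs,bt,25)]
E
```

```text
[448.4 -92.9 125.1]
[array([419.5, 245.4, 310. ]), array([333.1, 216.1, 140.5]), array([323.3, 214.3,  86. ]), array([319. , 196.8, 249.5])]
[array([324.3, 247.8,  34.5]), array([240.6, 210.9, 156. ]), array([370.4, 195.2, 176.5]), array([340.2, 194.5, 179. ]), array([309.8, 193.5, 179. ]), array([265.3, 188.5,  30. ])]
[[319.31056865 197.68248727]] [[319.30564612 197.13994751]]
[432.8 -96.4  14. ] [319.0, 196.8, 249.5] [324.3, 247.8, 34.5] 0.27
[571.6 236.6  31.4] [419.5, 245.4, 310.0] [240.6, 210.9, 156.0] 0.21
```

Emit:
step_arm --deltas '[0,50,0,0,91.8,0,50,0,0,91.8,0,50,0,0,91.8,24,36,0,0,91.8,24.5,36,0,0,91.8,24.5,36,0,0,91.8,25,36,0,0,91.8,24.8,35.8,0,0,91.8,0,0,-40,0,91.8,0,0,-30,0,91.8]'

```text
time: 9.05
tool_pos: [570.5, 237.1, 51.4]
tcp_rot: [3.141, 0.003, 0.097]
contact_force: [0.1, 0.4, -1.0]
grip_width: 91.8
finger_force: 0.0
```

Emit:
step_arm --deltas '[0,0,-25,0,91.8,0,0,-13,0,91.8,0,0,0,0,91.8,0,0,0,0,50,0,0,0,0,50,0,0,0,0,50,0,0,0,0,50,0,0,0,0,50,0,0,0,0,50,0,0,0,0,50]'

```text
time: 10.3
tool_pos: [571.7, 236.9, 16.7]
tcp_rot: [-3.141, -0.001, 0.096]
contact_force: [-1.3, 0.3, 4.9]
grip_width: 57.0
finger_force: 30.0
```

Emit:
step_arm --deltas '[0,0,20,0,50,0,0,30,0,50,0,0,30,0,50,-30,-37,0,0,50,-30,-37,0,0,50,-30,-37,0,0,50,-30,-37,0,0,50,0,-48,0,0,50,0,-48,0,0,50,0,-48,0,0,50]'

```text
time: 11.55
tool_pos: [451.0, -56.7, 96.0]
tcp_rot: [3.142, 0.001, 0.096]
contact_force: [0.5, 0.7, -1.1]
grip_width: 57.4
finger_force: 30.0
```

Emit:
step_arm --deltas '[3,-49,0,0,50,3,-49,0,0,50,4,-49,0,0,50,4,-50,0,0,50,4,-50,0,0,50,0,0,-25,0,50,0,0,-25,0,50,0,0,-5,0,50,0,0,0,0,50,0,0,0,0,50]'

```text
time: 12.8
tool_pos: [470.1, -302.5, 42.2]
tcp_rot: [3.14, -0.001, 0.097]
contact_force: [0.1, 0.7, -2.0]
grip_width: 57.2
finger_force: 30.0
```

Descend in small steps (home expected near TCP z 24.7).

Emit:
step_arm --deltas '[-0.8,0,-5,0,50,0,0,-4,0,50,0,0,-4,0,50,0,0,-3,0,50,0,0,-1.5,0,50,0,0,0,0,50,0,0,0,0,50,0,0,0,0,50,0,0,0,0,50,0,0,0,0,50]'

```text
time: 14.05
tool_pos: [468.6, -302.2, 24.7]
tcp_rot: [3.141, -0.0, 0.096]
contact_force: [-2.0, 1.9, 8.0]
grip_width: 56.9
finger_force: 30.0
```

Home at the expected height. Release, retreat, and look from a clear spot over the tubes' route.

Emit:
step_arm --deltas '[0,0,0,0,75,0,0,0,0,75,0,0,0,0,75,0,0,30,0,91.8,0,0,40,0,91.8,0,0,40,0,91.8,-3,50,0,0,91.8,-3,50,0,0,91.8,-3,50,0,0,91.8,-3,50,0,0,91.8]'

```text
time: 15.3
tool_pos: [456.5, -100.8, 133.8]
tcp_rot: [3.141, -0.0, 0.096]
contact_force: [0.2, 0.5, -0.3]
grip_width: 92.1
finger_force: 0.0
```

Emit:
step_arm --deltas '[-3,50,0,0,91.8,-3,50,0,0,91.8,-3,50,0,0,91.8,-3,50,0,0,91.8,0,50,0,0,91.8,0,50,0,0,91.8,0,50,0,0,91.8,0,50,0,0,91.8,0,50,0,0,91.8,0,0,0,0,91.8]'

```text
time: 16.55
tool_pos: [444.1, 350.6, 133.3]
tcp_rot: [-3.141, -0.0, 0.1]
contact_force: [-0.4, -0.0, -1.1]
grip_width: 91.6
finger_force: 0.0
```

```bash
python3 - <<'E'
from h import *
print(np.round(get_obs()["tool_pos"],1))
S=save("scene","s3.png");T=save("top","t3.png")
bs=blobs(blue(S),(200,165,460,290),30);bt=blobs(blue(T),(190,150,420,275),30)
[print(*p) for p in pairs(bs,bt,35)]
gs=blobs(grey(S),(355,170,480,270),60,5);gt=blobs(grey(T),(195,195,285,265),60,5)
print("grey");[print(*p) for p in pairs(gs,gt,22)]
b=cv2.resize(cv2.cvtColor(T,4)[150:290,190:420],None,fx=3.4,fy=3.4,interpolation=2)
cv2.imwrite("pics/c3.png",b)
E
```

```text
[444.1 350.6 133.3]
[449.4 -93.8  37.3] [319.0, 196.9, 249.5] [324.0, 242.9, 160.0] 0.13
[ 470.9 -306.8   14.4] [254.1, 197.2, 412.5] [377.8, 238.8, 157.5] 0.07
[669.1 144.7   7.2] [385.3, 273.1, 48.5] [265.3, 188.5, 30.0] 0.11
grey
[421.8 116.1  23.8] [384.6, 201.5, 278.0] [270.3, 249.5, 150.5] 0.07
[542.5 123.8  22.9] [383.1, 233.4, 297.5] [269.2, 218.9, 165.5] 0.05
```

View pics/c3.png

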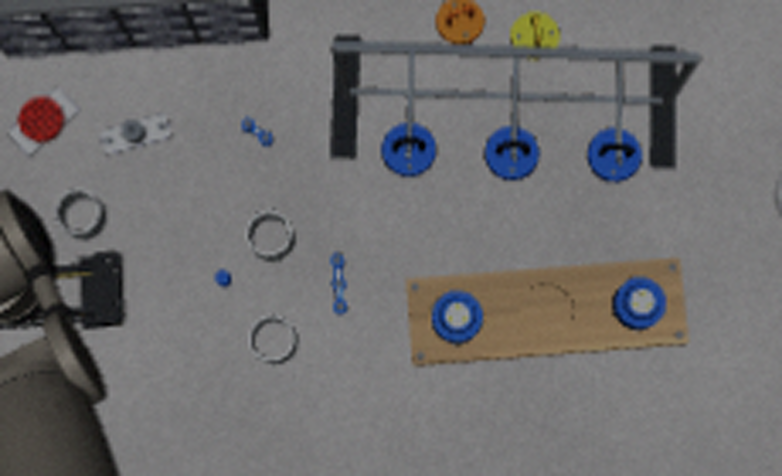

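Emit:
step_arm --deltas '[-4.5,-46.9,0,0,91.8,-4.5,-46.9,0,0,91.8,-4.5,-46.9,0,0,91.8,-4.4,-46.9,0,0,91.8,-4.4,-46.8,0,0,91.8,0,0,-40,0,91.8,0,0,-35,0,91.8,0,0,-25,0,91.8,0,0,-17,0,91.8,0,0,0,0,91.8]'

```text
time: 17.9
tool_pos: [421.1, 112.1, 16.1]
tcp_rot: [3.141, 0.003, 0.094]
contact_force: [0.5, -0.5, 0.8]
grip_width: 92.1
finger_force: 0.0
```

Emit:
step_arm --deltas '[0,0,0,0,46,0,0,0,0,46,0,0,0,0,46,0,0,0,0,46,0,0,0,0,46,0,0,0,0,46,0,0,25,0,46,0,0,35,0,46,0,0,40,0,46,0,0,0,0,46]'

```text
time: 19.15
tool_pos: [424.1, 113.5, 119.0]
tcp_rot: [3.141, -0.006, 0.096]
contact_force: [-0.5, 0.3, -0.3]
grip_width: 53.2
finger_force: 30.0
```

Emit:
step_arm --deltas '[6.3,-51.8,0,0,46,6.3,-51.8,0,0,46,6.3,-51.8,0,0,46,6.4,-51.9,0,0,46,0,0,-25,0,46,0,0,-12,0,46,0,0,0,0,46,0,0,0,0,46,0,0,0,0,46,0,0,0,0,46]'

```text
time: 20.4
tool_pos: [448.0, -93.8, 80.2]
tcp_rot: [3.141, -0.001, 0.097]
contact_force: [-0.4, -0.3, -0.4]
grip_width: 53.4
finger_force: 30.0
```

```bash
python3 - <<'E'
from h import *
for i in range(3):print(np.round(get_obs()["tool_pos"],1))
S=save("scene","s4.png")
print(np.round(get_obs()["tool_pos"],1))
a=cv2.resize(cv2.cvtColor(S,4)[150:230,270:370],None,fx=6,fy=6,interpolation=2)
cv2.imwrite("pics/c4.png",a)
p=proj("scene",[(449.4,-93.8,z) for z in(64,86,108)]);print(p,((p-[270,150])*6).round())
print(onz("top",377.8,238.8,37.3),onz("top",324,242.9,37.3))
E
```

```text
[448.  -93.8  80.2]
[448.  -93.8  80.2]
[448.  -93.8  80.2]
[447.9 -93.8  80.1]
[[319.14044294 191.94600673]
 [319.10120805 187.7832453 ]
 [319.06098652 183.51531627]] [[295. 252.]
 [295. 227.]
 [294. 201.]]
[ 468.35139923 -303.16808619   37.3       ] [449.43311612 -93.29881606  37.3       ]
```

View pics/c4.png

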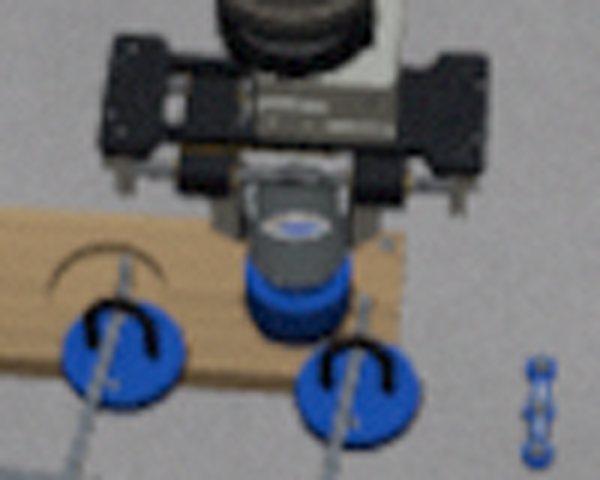

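Emit:
step_arm --deltas '[1,0.3,-4,0,46,0,0,-4,0,46,0,0,-4,0,46,0,0,-3,0,46,0,0,-1.5,0,46,0,0,0,0,46,0,0,0,0,46,0,0,0,0,46,0,0,0,0,46,0,0,0,0,46]'

```text
time: 21.7
tool_pos: [448.6, -93.6, 64.9]
tcp_rot: [3.141, -0.001, 0.096]
contact_force: [-5.9, 1.4, 21.2]
grip_width: 53.6
finger_force: 30.0
```

Emit:
step_arm --deltas '[0,0,0.7,0,46,0,0,0,0,75,0,0,0,0,75,0,0,0,0,75,0,0,30,0,91.8,0,0,40,0,91.8,5,50,0,0,91.8,5,50,0,0,91.8,5,50,0,0,91.8,5,50,0,0,91.8]'

```text
time: 22.95
tool_pos: [468.7, 107.9, 133.8]
tcp_rot: [3.141, -0.0, 0.096]
contact_force: [0.3, -0.3, -0.3]
grip_width: 91.9
finger_force: 0.0
```

Emit:
step_arm --deltas '[36,8,0,0,91.8,36,8,0,0,91.8,0,0,-35,0,91.8,0,0,-35,0,91.8,0,0,-25,0,91.8,0,0,0,0,91.8,0,0,0,0,91.8,0,0,0,0,91.8,0,0,0,0,91.8,0,0,0,0,91.8]'

```text
time: 24.2
tool_pos: [540.9, 122.4, 39.5]
tcp_rot: [3.141, -0.001, 0.096]
contact_force: [-0.1, -0.3, -0.6]
grip_width: 91.8
finger_force: 0.0
```

```bash
python3 - <<'E'
from h import *
print(np.round(get_obs()["tool_pos"],1))
S=save("scene","s5.png");T=save("top","t5.png")
a=cv2.resize(cv2.cvtColor(S,4)[165:245,280:440],None,fx=5,fy=5,interpolation=2)
cv2.imwrite("pics/c5.png",a)
gs=blobs(grey(S),(365,170,480,270),60,5);print(gs)
print(proj("scene",[(542.5,123.8,22)]))
E
```

```text
[540.9 122.4  39.5]
[(455.6059686393525, 249.92969145169448, 329.5, (445, 239, 21, 22)), (393.50865772109296, 203.27005004207075, 3763.5, (365, 170, 61, 74))]
[[383.15369216 233.52556148]]
```

View pics/c5.png

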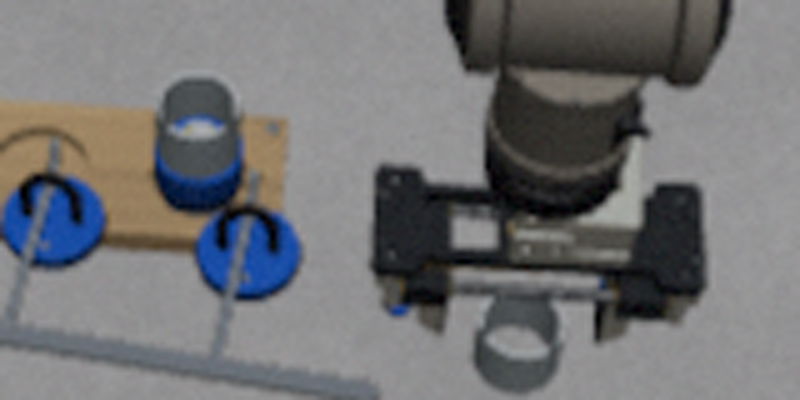

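Emit:
step_arm --deltas '[1.5,1,-12,0,91.8,0,0,-11.5,0,91.8,0,0,0,0,46,0,0,0,0,46,0,0,0,0,46,0,0,0,0,46,0,0,0,0,46,0,0,0,0,46,0,0,0,0,46,0,0,0,0,46]'

```text
time: 25.55
tool_pos: [542.4, 123.4, 15.7]
tcp_rot: [3.142, -0.001, 0.096]
contact_force: [-0.6, -0.3, 3.8]
grip_width: 54.0
finger_force: 30.0
```

Emit:
step_arm --deltas '[0,0,25,0,46,0,0,40,0,46,0,0,45,0,46,-32,-16,0,0,46,-32,-16,0,0,46,-22,-45,0,0,46,0,-48,0,0,46,0,-48,0,0,46,0,-48,0,0,46,0,-48,0,0,46]'

```text
time: 26.8
tool_pos: [455.8, -147.1, 125.3]
tcp_rot: [-3.141, 0.0, 0.096]
contact_force: [0.4, 0.9, 0.3]
grip_width: 53.7
finger_force: 30.0
```

Emit:
step_arm --deltas '[4.2,-52,0,0,46,4.2,-52,0,0,46,4.2,-51.5,0,0,46,0,0,-30,0,46,0,0,-15,0,46,0,0,0,0,46,0,0,0,0,46,0,0,0,0,46,0,0,0,0,46,0,0,0,0,46]'

```text
time: 28.05
tool_pos: [468.9, -301.1, 80.8]
tcp_rot: [3.141, -0.0, 0.096]
contact_force: [-0.9, -0.3, -1.5]
grip_width: 53.6
finger_force: 30.0
```

Emit:
step_arm --deltas '[-0.3,-1.3,-4,0,46,0,0,-4,0,46,0,0,-4,0,46,0,0,-3,0,46,0,0,-1.3,0,46,0,0,0,0,46,0,0,0,0,46,0,0,0,0,46,0,0,0,0,46,0,0,0,0,46]'

```text
time: 29.3
tool_pos: [468.5, -302.4, 64.2]
tcp_rot: [3.141, -0.0, 0.096]
contact_force: [0.8, -0.1, -1.2]
grip_width: 53.7
finger_force: 30.0
```

Emit:
step_arm --deltas '[0,0,-0.6,0,46,0,0,0,0,75,0,0,0,0,75,0,0,0,0,75,0,0,30,0,91.8,0,0,40,0,91.8,-40,-40,20,0,60,-40,-40,30,0,60,-40,-40,30,0,60,-40,-40,0,0,60]'

```text
time: 30.55
tool_pos: [309.7, -462.7, 214.9]
tcp_rot: [3.136, -0.002, 0.097]
contact_force: [0.3, -0.2, 0.1]
grip_width: 60.7
finger_force: 0.0
```

```bash
python3 - <<'E'
from h import *
print(np.round(get_obs()["tool_pos"],1))
S=save("scene","s6.png");T=save("top","t6.png")
bt=blobs(blue(T),(190,150,420,275),30)
for b in bt: print(np.round(b[:3],1), onz("top",*b[:2],182).round(1))
gt=blobs(grey(T),(310,222,395,265),40,3);print(gt)
for b in gt:print(onz("top",*b[:2],80).round(1))
a=cv2.resize(cv2.cvtColor(S,4)[165:245,220:360],None,fx=5,fy=5,interpolation=2);b=cv2.resize(cv2.cvtColor(T,4)[180:260,290:410],None,fx=5,fy=5,interpolation=2)
b=cv2.copyMakeBorder(b,0,0,0,100,0)
cv2.imwrite("pics/c6.png",cv2.resize(np.vstack([a,b]),(525,600)))
E
```

```text
[ 309.7 -462.7  214.9]
[324.5 242.1  87.5] [437.4 -91.5 182. ]
[374.9 241.6  55. ] [ 441.7 -272.1  182. ]
[379.  237.5  74.5] [ 456.5 -287.   182. ]
[370.4 195.2 176. ] [ 611.4 -257.2  182. ]
[340.2 194.6 177. ] [ 611.9 -146.7  182. ]
[309.8 193.5 179. ] [614.1 -35.9 182. ]
[265.3 188.5  30. ] [630.4 126.8 182. ]
[(329.99029126213594, 259.8122977346278, 103.0, (323, 255, 15, 10)), (315.6868686868687, 254.36026936026934, 49.5, (311, 251, 13, 7)), (384.3529411764706, 250.05882352941177, 42.5, (373, 247, 19, 6)), (323.87782982045275, 240.63934426229508, 427.0, (310, 232, 31, 21)), (369.20230923694777, 235.76506024096386, 664.0, (338, 227, 53, 21))]
[ 381.3 -115.5   80. ]
[401.1 -61.3  80. ]
[ 420.8 -321.8   80. ]
[453.6 -91.7  80. ]
[ 474.7 -264.3   80. ]
```

View pics/c6.png

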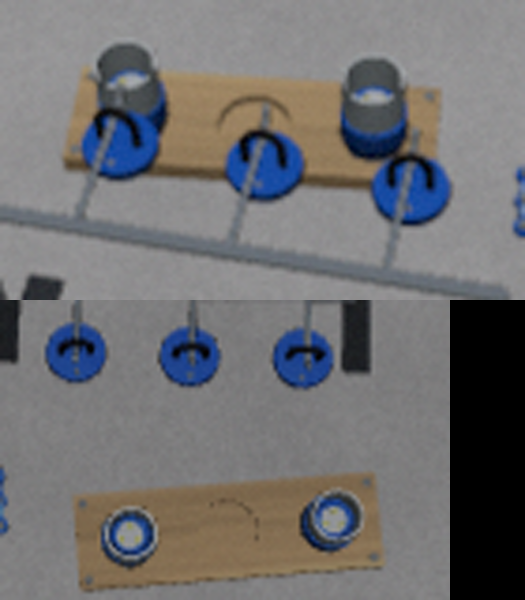

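```bash
python3 - <<'E'
from h import *
S=cv2.imread("pics/s6.png");T=cv2.imread("pics/t6.png")
for n in("scene","top"):print(n,proj(n,[(468.7,-302.7,8),(468.7,-302.7,48),(468.7,-302.7,92),(449.4,-93.5,48),(449.4,-93.5,92)]).round(1).tolist())
a=cv2.resize(S[172:217,235:285],None,fx=8,fy=8,interpolation=2);b=cv2.resize(T[220:260,355:400],None,fx=8,fy=8,interpolation=2);b=cv2.copyMakeBorder(b,0,40,0,0,0)
cv2.imwrite("pics/c7.png",np.hstack([a,b]))
E
```

```text
scene [[255.8, 198.0], [254.4, 190.7], [252.7, 182.4], [319.3, 194.9], [319.2, 186.6]]
top [[376.6, 239.5], [378.1, 238.4], [379.7, 237.1], [324.1, 242.6], [324.4, 241.4]]
```

View pics/c7.png

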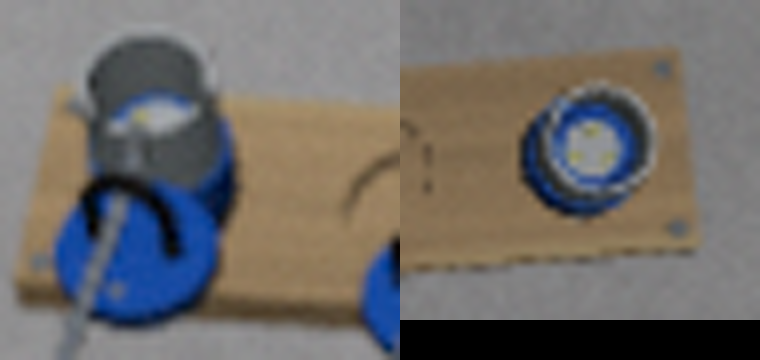

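Emit:
step_arm --deltas '[0,0,42,-3,75,0,0,43,-3.2,75,37.8,25.8,0,0,75,37.8,25.8,0,0,75,37.8,25.8,0,0,75,37.8,25.8,0,0,75,37.8,25.8,0,0,75,37.8,25.8,0,0,75,37.7,25.8,0,0,75,37.7,25.8,0,0,75]'

```text
time: 31.9
tool_pos: [613.9, -252.1, 296.7]
tcp_rot: [-3.141, 0.001, -0.011]
contact_force: [-0.3, -0.5, -0.3]
grip_width: 74.4
finger_force: 0.0
```

Emit:
step_arm --deltas '[0,0,0,0,75,0,0,0,0,75,0,0,-30,0,75,0,0,-25,0,75,0,0,-10,0,75,0,0,0,0,75,0,0,0,0,75,0,0,0,0,75,0,0,0,0,75,0,0,0,0,75]'

```text
time: 33.15
tool_pos: [612.7, -254.1, 232.3]
tcp_rot: [3.141, -0.0, -0.012]
contact_force: [0.4, 0.2, -0.3]
grip_width: 74.9
finger_force: 0.0
```

```bash
python3 - <<'E'
from h import *
print(np.round(get_obs()["tool_pos"],1))
S=save("scene","s8.png")
a=cv2.resize(cv2.cvtColor(S,4)[140:230,200:320],None,fx=6,fy=6,interpolation=2)
cv2.imwrite("pics/c8.png",a)
E
```

```text
[ 612.7 -254.1  232.3]
```

View pics/c8.png

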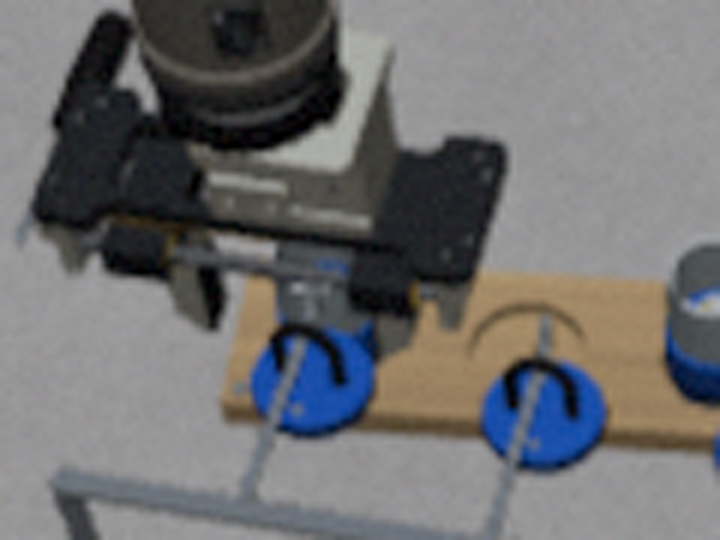

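Emit:
step_arm --deltas '[0,1,-15,0,75,0,0,-15,0,75,0,0,-9,0,75,0,0,-2,0,75,0,0,0,0,75,0,0,0,0,50,0,0,0,0,40,0,0,0,0,30,0,0,0,0,25,0,0,0,0,25]'

```text
time: 34.45
tool_pos: [612.7, -253.6, 191.5]
tcp_rot: [3.141, -0.001, -0.012]
contact_force: [-0.3, -2.4, 1.4]
grip_width: 33.8
finger_force: 29.8
```

Emit:
step_arm --deltas '[0,0,0,0,25,0,0,0,0,25,0,0,0,0,25,0,0,0,0,25,0,0,5,0,25,0,0,5,0,25,0,0,6,0,25,0,0,6,0,25,0,0,0,0,25,0,0,0,0,25]'

```text
time: 35.7
tool_pos: [612.5, -253.0, 213.0]
tcp_rot: [-3.142, 0.0, -0.012]
contact_force: [0.1, -0.2, -0.7]
grip_width: 33.9
finger_force: 29.8
```

Emit:
step_arm --deltas '[-8,0.1,0,0,25,-8,0.1,0,0,25,-8,0.1,0,0,25,-8,0.1,0,0,25,-8,0.1,0,0,25,-10,0.1,0,0,25,-10,0,0,0,25,-10,0,0,0,25,0,0,0,0,25,0,0,0,0,25]'

```text
time: 36.95
tool_pos: [542.8, -252.6, 213.2]
tcp_rot: [3.141, -0.0, -0.012]
contact_force: [-0.4, 0.4, -1.4]
grip_width: 33.5
finger_force: 29.8
```

```bash
python3 - <<'E'
from h import *
print(np.round(get_obs()["tool_pos"],1))
S=save("scene","s9.png")
a=cv2.resize(cv2.cvtColor(S,4)[140:230,200:360],None,fx=5,fy=5,interpolation=2)
cv2.imwrite("pics/c9.png",a)
E
```

```text
[ 542.8 -252.6  213.2]
```

View pics/c9.png

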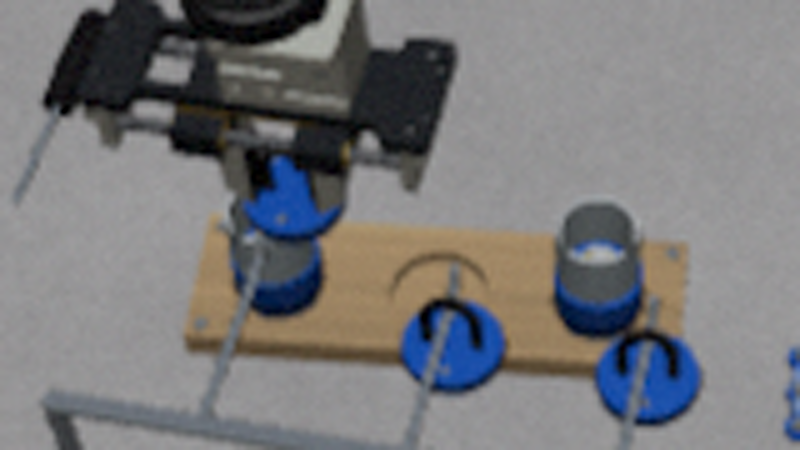

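Emit:
step_arm --deltas '[-25,-16.5,0,0,25,-25,-16.5,0,0,25,-23.5,-16.8,0,0,25,0,0,-30,0,25,0,0,-30,0,25,0,0,-20,0,25,0,0,-8,0,25,0,0,0,0,25,0,0,0,0,25,0,0,0,0,25]'

```text
time: 38.25
tool_pos: [469.5, -302.6, 125.9]
tcp_rot: [3.14, -0.001, -0.012]
contact_force: [0.5, -0.1, -0.9]
grip_width: 34.0
finger_force: 29.8
```

```bash
python3 - <<'E'
from h import *
print(np.round(get_obs()["tool_pos"],1))
S=save("scene","s10.png")
a=cv2.resize(cv2.cvtColor(S,4)[150:220,220:300],None,fx=8,fy=8,interpolation=2)
cv2.imwrite("pics/c10.png",a)
p=proj("scene",[(468.6,-302.4,z) for z in (92,106,116)]);print((p-[220,150])*8)
E
```

```text
[ 469.5 -302.6  125.9]
[[262.18319213 259.09966113]
 [257.74705075 237.19179157]
 [254.53498017 221.32816741]]
```

View pics/c10.png

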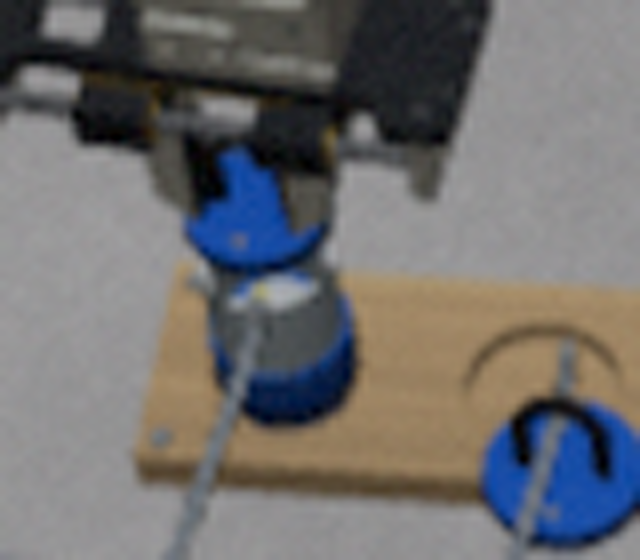

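Emit:
step_arm --deltas '[-0.3,0.5,-5,0,25,0,0,-4,0,25,0,0,-4,0,25,0,0,-3,0,25,0,0,-2,0,25,0,0,-1,0,25,0,0,0,0,25,0,0,0,0,25,0,0,0,0,25,0,0,0,0,25]'

```text
time: 39.55
tool_pos: [468.9, -301.9, 106.2]
tcp_rot: [3.141, -0.0, -0.012]
contact_force: [0.2, -0.2, 0.6]
grip_width: 33.6
finger_force: 29.8
```

Emit:
step_arm --deltas '[0,0,-0.7,0,25,0,0,0,0,25,0,0,0,0,25,0,0,-0.7,0,25,0,0,0,0,25,0,0,0,0,25,0,0,0,0,25,0,0,0,0,25,0,0,0,0,25,0,0,0,0,25]'

```text
time: 40.8
tool_pos: [469.2, -302.5, 105.8]
tcp_rot: [3.14, -0.001, -0.012]
contact_force: [-1.2, 0.6, 8.4]
grip_width: 33.3
finger_force: 29.8
```

Emit:
step_arm --deltas '[0,0,0.5,0,30,0,0,0,0,60,0,0,0,0,70,0,0,0,0,75,0,0,0,0,75,0,0,30,0,75,0,0,40,0,75,0,0,45,0,75,0,0,45,0,75,0,0,30,0,75]'

```text
time: 42.05
tool_pos: [469.0, -302.0, 297.6]
tcp_rot: [3.14, -0.002, -0.012]
contact_force: [-0.4, -0.8, -0.4]
grip_width: 74.6
finger_force: 0.0
```

Emit:
step_arm --deltas '[18,44.5,0,0,75,24,44.5,0,0,75,24,44.5,0,0,75,26,44.5,0,0,75,26,44.5,0,0,75,26,45,0,0,75,0,0,0,0,75,0,0,0,0,75,0,0,-30,0,75,0,0,-33,0,75]'

```text
time: 43.3
tool_pos: [612.5, -36.0, 232.2]
tcp_rot: [3.141, -0.002, -0.014]
contact_force: [0.7, -0.2, -0.4]
grip_width: 74.9
finger_force: 0.0
```

```bash
python3 - <<'E'
from h import *
print(np.round(get_obs()["tool_pos"],1))
S=save("scene","s11.png")
bs=blobs(blue(S),(220,150,360,240),30);print([np.round(b[:3],1).tolist()+list(b[3]) for b in bs])
print(proj("scene",[(468.6,-302.4,z) for z in (98,104)]))
a=cv2.resize(cv2.cvtColor(S,4)[130:240,220:370],None,fx=5,fy=5,interpolation=2)
cv2.imwrite("pics/c11.png",a)
E
```

```text
[612.5 -36.  232.2]
[[333.1, 216.0, 139.5, 327, 208, 13, 17], [323.3, 214.3, 86.0, 319, 208, 10, 15], [282.9, 209.1, 46.5, 280, 203, 7, 13], [293.6, 209.5, 159.5, 287, 201, 14, 17], [321.2, 201.7, 73.5, 315, 197, 13, 10], [257.4, 196.9, 94.5, 251, 190, 13, 13], [252.6, 179.7, 210.0, 244, 172, 18, 16]]
[[252.53632255 181.21914575]
 [252.29813696 180.04285694]]
```

View pics/c11.png

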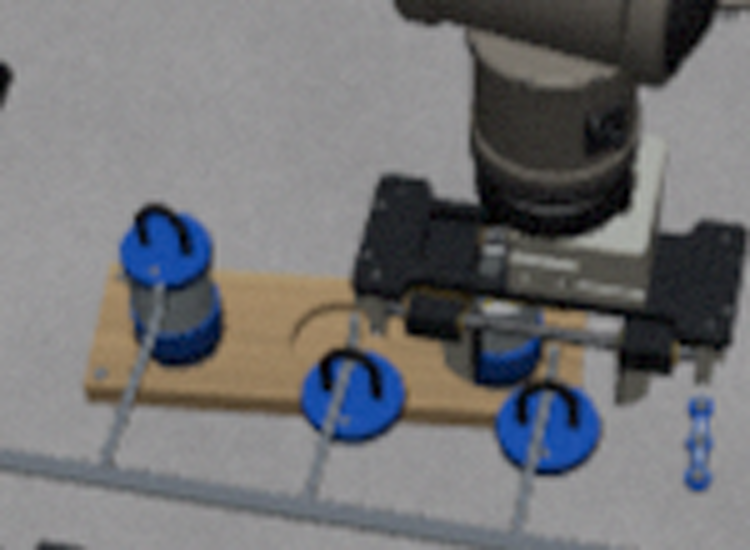

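Emit:
step_arm --deltas '[0,0.5,-15,0,75,0,0,-15,0,75,0,0,-9,0,75,0,0,-2,0,75,0,0,0,0,75,0,0,0,0,50,0,0,0,0,40,0,0,0,0,30,0,0,0,0,25,0,0,0,0,25]'

```text
time: 44.6
tool_pos: [612.9, -34.0, 191.4]
tcp_rot: [3.141, -0.0, -0.012]
contact_force: [0.7, -0.1, 1.1]
grip_width: 34.1
finger_force: 29.8
```

Emit:
step_arm --deltas '[0,0,0,0,25,0,0,0,0,25,0,0,0,0,25,0,0,0,0,25,0,0,5,0,25,0,0,5,0,25,0,0,6,0,25,0,0,6,0,25,0,0,0,0,25,0,0,0,0,25]'

```text
time: 45.85
tool_pos: [612.7, -33.8, 213.1]
tcp_rot: [3.142, 0.0, -0.012]
contact_force: [0.3, -0.1, 0.0]
grip_width: 34.5
finger_force: 29.8
```

Emit:
step_arm --deltas '[-8,0.1,0,0,25,-8,0.1,0,0,25,-8,0.1,0,0,25,-8,0.1,0,0,25,-8,0.1,0,0,25,-10,0.1,0,0,25,-10,0,0,0,25,-10,0,0,0,25,0,0,0,0,25,0,0,0,0,25]'

```text
time: 47.1
tool_pos: [543.0, -33.3, 213.3]
tcp_rot: [3.141, -0.001, -0.012]
contact_force: [0.5, 0.1, -0.0]
grip_width: 34.1
finger_force: 29.8
```

Emit:
step_arm --deltas '[-31,-20,0,0,25,-31,-20,0,0,25,-32,-20,0,0,25,0,0,-30,0,25,0,0,-30,0,25,0,0,-20,0,25,0,0,-7.5,0,25,0,0,0,0,25,0,0,0,0,25,0,0,0,0,25]'

```text
time: 48.35
tool_pos: [449.3, -93.4, 126.4]
tcp_rot: [3.141, -0.001, -0.012]
contact_force: [-0.4, -0.3, -0.3]
grip_width: 33.7
finger_force: 29.8
```

```bash
python3 - <<'E'
from h import *
print(np.round(get_obs()["tool_pos"],1))
S=save("scene","s12.png")
a=cv2.resize(cv2.cvtColor(S,4)[150:220,280:360],None,fx=8,fy=8,interpolation=2)
cv2.imwrite("pics/c12.png",a)
p=proj("scene",[(449.2,-93.4,z) for z in (30,70,92,116)]);print((p-[280,150])*8)
E
```

```text
[449.3 -93.4 126.4]
[[314.65300321 385.19220021]
 [314.1217898  326.30591656]
 [313.81936295 292.77589214]
 [313.48073047 255.2272055 ]]
```

View pics/c12.png

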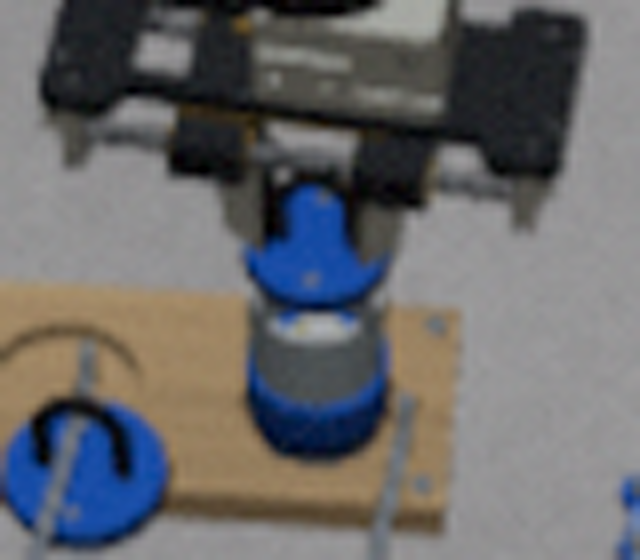

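Cap disc centre (318,270), tube centre (318,355): aligned and level. Seating it.

Emit:
step_arm --deltas '[-0.3,0,-5,0,25,0,0,-4,0,25,0,0,-4,0,25,0,0,-3,0,25,0,0,-2,0,25,0,0,-1.5,0,25,0,0,-0.7,0,25,0,0,0,0,25,0,0,0,0,25,0,0,0,0,25]'

```text
time: 49.65
tool_pos: [449.0, -93.6, 106.2]
tcp_rot: [3.141, -0.001, -0.012]
contact_force: [-0.6, -0.7, 5.8]
grip_width: 34.1
finger_force: 29.8
```

Seated. Release, lift, retreat away from the stand.

Emit:
step_arm --deltas '[0,0,0.3,0,30,0,0,0,0,60,0,0,0,0,70,0,0,0,0,75,0,0,0,0,75,0,0,30,0,75,0,0,40,0,75,0,0,40,0,75,0,0,30,0,75,0,0,0,0,75]'

```text
time: 50.9
tool_pos: [449.5, -93.6, 247.8]
tcp_rot: [3.14, -0.005, -0.012]
contact_force: [1.0, 0.0, -0.5]
grip_width: 75.0
finger_force: 0.0
```

Emit:
step_arm --deltas '[-6,45,0,0,75,-6,45,0,0,75,-6,45,0,0,75,-6,45,0,0,75,-6,45,0,0,75,-6,45,0,0,75,0,45,0,0,75,0,45,0,0,75,0,0,0,0,75,0,0,0,0,75]'

```text
time: 52.15
tool_pos: [411.9, 266.2, 244.7]
tcp_rot: [3.14, 0.002, -0.011]
contact_force: [0.2, 0.4, -0.3]
grip_width: 74.7
finger_force: 0.0
```

```bash
python3 - <<'E'
from h import *
print(np.round(get_obs()["tool_pos"],1))
S=save("scene","s13.png");T=save("top","t13.png")
bs=blobs(blue(S),(220,150,360,240),30);bt=blobs(blue(T),(300,180,400,275),100)
print([np.round(b[:3],1).tolist() for b in bs],[np.round(b[:3],1).tolist() for b in bt])
for z in (98,104):print(proj("scene",[(468.6,-302.4,z),(449.2,-93.4,z)]).round(1).tolist(),proj("top",[(468.6,-302.4,z),(449.2,-93.4,z)]).round(1).tolist())
a=cv2.resize(cv2.cvtColor(S,4)[150:240,230:350],None,fx=5,fy=5,interpolation=2);b=cv2.resize(cv2.cvtColor(T,4)[180:270,290:410],None,fx=5,fy=5,interpolation=2)
cv2.imwrite("pics/c13.png",cv2.resize(np.vstack([a,b]),(400,600)))
E
```

```text
[411.9 266.2 244.7]
[[282.9, 209.1, 46.5], [293.6, 209.5, 158.5], [319.1, 199.6, 160.5], [257.5, 196.3, 105.5], [319.3, 184.5, 207.5], [252.6, 179.7, 210.0]] [[324.0, 241.9, 179.5], [378.9, 238.0, 196.0], [340.2, 194.6, 177.5]]
[[252.5, 181.2], [319.2, 185.4]] [[379.8, 236.9], [324.5, 241.3]]
[[252.3, 180.0], [319.2, 184.3]] [[380.1, 236.8], [324.5, 241.1]]
```

View pics/c13.png

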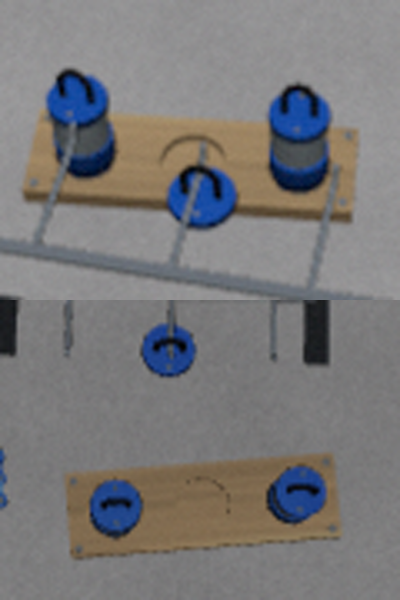

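```bash
python3 -c "
from h import *
print(close_job())"
```

```text
the job is handed in; nothing more can be done
None
```

I built two lanterns from the two bases found on the table; they stand in the outer jig pockets with tubes and caps seated as far as the cameras show, the spare cap still hangs on its hook, and the job was handed in at about 52 s (no verdict was returned).

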